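# Fill the coffee-table carousel and present the knob-lidded jar

## Robot

A 7-joint arm with a two-finger parallel gripper is mounted at the origin on the work surface. World frame = base frame: x ahead of the robot, y to its left, z up, the work surface at z = 0. Lengths are in m, angles in rad, forces in N, time in s.
With the tool pointing down it reaches from about 0.425 to 0.95 m from the base axis. Payload 4.7 kg.
Tool frame: the origin (TCP) lies midway between the tips of the shut fingers; the grasp point (between the pads) lies 19 mm behind it; x points along the fingers, y is the direction in which the jaws open and shut, and the axes are right-handed (so a half turn about x gives the same grasp; the last joint's range is limited). The gripper opens to 87 mm and grips with 3 to 60 N. Pads are 19 mm wide; open, the fingers measure 117 mm over their backs; the gripper's body (75 mm by 190 mm) begins 51 mm behind the grasp point.
Start: joints at [1.311, 0.469, -0.049, 1.532, 0.024, 1.141, -0.082], TCP at [0.154, -0.657, 0.223] pointing down, gripper open.
Joint ranges: [-2.59, 2.59], [-0.33, 1.99], [-1.39, 1.29], [0.1, 2.45], [-1.04, 4.18], [0.21, 1.99], [-2.66, 2.66]. Speed limits (rad/s): [2.57, 2.57, 3.14, 3.14, 3.14, 3.14, 3.14].

## Interface

Orientations are given as a rotation vector (axis times angle).
In Python, from workcell import arm, vision gives the robot as it stands.
- The arm moves only by the tool drive_tool, never from a script. Its argument "plan" is a list of rows, each a list of 3 entries, a list of its own where there are three numbers: the closure in counts, from 0 (fully open) to 255 (shut), then the shift along the tool's x, y, z in m, then the turn, a rotation vector about the tool's x, y, z in degrees. In form: [[gripper, [x, y, z], [rx, ry, rz]], ...]. A call has exactly 8 rows; each row is the pose to reach, as a shift and turn from the pose commanded when the call began, along the tool's axes at that moment; what a row does not reach only later rows make up. A row lasts 1/8 s, in which the tool goes at most 62.5 mm and 10.7 degrees, less where a joint would pass 70% of its speed; a pose out of reach is approached as far as the arm can. A call with a gripper value outside its range is refused whole. The fingers move at their own pace and stop on an object; "newtons" is the grip in N (left out, the last holds). Time passes only in rows, so rows that repeat a pose let the fingers close, or fill a call up. It gives the time, the measured TCP pose, the force and the opening at its end, in the units of the state.
- arm.get_state(): the state, without advancing time (a new reading comes with each control period).
- vision.camera(name): name is "scene" or "top" or "wrist"; returns the picture (420x560x3 uint8, red, green, blue); there is no depth.
- vision.camera_info(name): a dict with "fx", "fy", "cx", "cy" (pixels), "k1" (the pictures are not rectified: a ray, as slopes to the right and down, at radius r is drawn at 1 + k1 r^2 times it, then the intrinsics apply), "eye" and "orientation" of the camera in the world; the wrist camera has in their place "T_tool_cam" (4x4, takes a point from camera to tool coordinates, whose origin is the TCP and whose axes are the tool frame's). Camera axes: x right, y down, z forward; pixel columns grow to the right and rows downward; lengths in m; the calibration is good to about 2 mm. A picture is of the moment at which its call begins: read the wrist's pose just before it. camera_info takes no time and is no camera call.
- arm.sign_off(): hands the job in, once; it reports no verdict.
Trained networks look in the newest picture that a camera, given by its name, has taken for a name from the list of things; names that differ only in an ending like _2 or _b are one class to them, and where a whole thing is asked for, a point or a joint stands for the part that bears it (a point fixed in the world has none). Each returns a list of dicts, best first, with "score" (0 to 1); they miss things now and then, are a little off and sometimes report something else, mostly with a low value. They report only what shows in the picture. A call takes as long as a camera call. They do not tell look-alikes from the thing itself.
- vision.search_frame(camera, thing): "extent" ([centre column, centre row, width, height] in pixels, round what is visible of it).
- vision.outline_of(camera, thing): "region" (420x560 bool, what is visible of it) and "extent" ([centre column, centre row, width, height] in pixels, round what is visible of it).
The state is a dict: "clock": time; "qpos": joint angles; "qd": joint speeds; "joint_torque": joint torques, N m; "ee_pos": TCP position; "tool_rot": TCP orientation; "contact_force": force on the tool from outside, world axes, zero at the start; "torque": the same for the moment, N m; "finger_gap": finger opening in m.
Only numpy, scipy, OpenCV 4.12 (cv2) and the standard library are available. Lean on these libraries where they do the work, as an engineer would, in place of code of your own. Each camera call takes 0.05 s, during which the arm holds its last target. There are 200 camera calls.

## Task

Set the two loose jars from the table into the two empty cups of the revolving tray, one in each cup. Then turn the tray by its upright wooden post until the jar with the ball knob on its lid stands at the front, squarely in line with the steel pointer, and finish with the post still gripped, holding the tray still there. Leave the other jars standing in their cups and leave the mug, remotes and coasters alone.

Things in the scene. Friction and masses are not known exactly. Their poses are not given: they have to be found in the camera images.
- loose_jar_a: one of the two loose jars, standing on the table: white stoneware jar with a flat cork lid flush with its sides: 44 mm across, 60 mm tall, about 250 g, round; origin at the centre of its underside, z up
- loose_jar_b: the other loose jar, the same: white stoneware jar with a flat cork lid flush with its sides: 44 mm across, 60 mm tall, about 250 g, round; origin at the centre of its underside, z up
- knob_jar: the jar to present, already in one of the tray's cups: a jar like the others but with a dark wooden ball knob (24 mm) on top of its lid, 90 mm tall in all; origin at the centre of its underside, z up
- tray_jar_1: already standing in a tray cup; white stoneware jar with a flat cork lid flush with its sides: 44 mm across, 60 mm tall, about 250 g, round; origin at the centre of its underside, z up
- tray_jar_2: already standing in a tray cup; white stoneware jar with a flat cork lid flush with its sides: 44 mm across, 60 mm tall, about 250 g, round; origin at the centre of its underside, z up
- carousel (a joint): angle of the tray about its vertical axis (rad, anticlockwise from above positive, -6.5 to 6.5), counted from wherever it stands at the start, where it reads 0. Slight friction (0.08 N m); it stays where left. Wooden disc, 300 mm across, top 50 mm above the table; its five cups and the post stand 60 degrees apart
- hub (a point): centre of the tray: on the turning axis, at the height of the disc's top (50 mm above the table)
- empty_cup_a (a point): centre of the floor of a cup that is empty at the start; turns with the tray. The two empty cups are those on either side of the post. A cup is a round rim standing 12 mm above the disc, 50 mm inside, 58 mm outside, centred 95 mm from the axis; its floor is the disc's top, 50 mm above the table
- empty_cup_b (a point): the same for the other empty cup
- post: the turning post: an upright round wooden post 18 mm in diameter standing on the disc 125 mm from the axis, fixed to it; origin at its foot on the disc's top, z up; 100 mm tall, its top 150 mm above the table, 26 mm wide foot in the lowest 8 mm
- pointer (a point): tip of the steel pointer of the tray's fixed plinth: a small upright steel cone just outside the disc's edge, 176 mm from the axis on the side roughly towards the robot, tip 65 mm above the table; does not turn
- front_spot (a point): fixed point on the line from hub to pointer, 95 mm from the axis and 50 mm above the table: where the knob jar's origin belongs at the end
- mug: bystander: white cup without handle, 72 mm across, 85 mm tall; origin at the centre of its underside
- remote_black: bystander: black remote control, 190 x 48 x 20 mm, lying along its own x; origin at the centre of its underside
- remote_grey: bystander: grey remote control, 170 x 44 x 20 mm, lying along its own x; origin at the centre of its underside
- coasters: bystander: square tin, 95 x 95 x 30 mm, with a round stone coaster (84 mm) on top, 38 mm tall in all; origin at the centre of its underside
There are look-alikes about, which are no part of the job. Leave any green or red look-alike of the loose_jar_b alone.

How it is judged:
By the outcome, as a careful person would: the job done as asked, in the order asked, and still so for the second after the job is handed in, while the arm keeps its last pose, push and grip.
It also fails if it takes over 64 s, if anything falls off the work surface, if the arm or the gripper's body presses on something with over 40 N, if the wrist force passes 120 N, or if a joint passes its speed limit or range.

## Working session

There is one attempt and no reset: what is moved stays moved. The work goes in short steps, Python scripts to look and compute and a tool call to move; the robot and the scene stay as the last step left them, time stands still between calls to the robot, and variables do not carry over. Pictures are saved under pics/ and viewed, about 8 in all and at most 12, crops included, and the job is handed in when it is done.

Besides the shell and the picture viewer there is one more tool, called as name(argument=value, ...), one argument or row to a line, values as JSON. drive_tool: Moves the arm, as the interface text tells. Its arguments: {"type":"object","properties":{"plan":{"type":"array","items":{"type":"array"}},"newtons":{"type":"number"}},"required":["plan"]}

```bash
ls; mkdir -p pics; python3 - <<'E'
from workcell import arm, vision
import cv2,numpy as np
s=arm.get_state()
for k in s: print(k,np.round(s[k],4))
for c in("scene","top","wrist"):
    print(c,vision.camera_info(c))
a=vision.camera("scene");b=vision.camera("top")
cv2.imwrite("pics/scene1.png",a[:,:,::-1]);cv2.imwrite("pics/top1.png",b[:,:,::-1])
E
```

```text
pics
clock 0.0
qpos [ 1.3111  0.4695 -0.0486  1.5337  0.0241  1.141  -0.0823]
qd [-0.0005 -0.0007  0.0002 -0.0004 -0.0006  0.0021  0.0014]
joint_torque [ 4.00000e-04 -5.07971e+01 -8.05000e-02 -2.36155e+01 -6.14000e-02
  3.79000e-02  2.00000e-04]
ee_pos [ 0.1543 -0.6565  0.2215]
tool_rot [ 2.0996  0.2455 -2.1003]
contact_force [-0.2013  0.0656  0.1535]
torque [-0.0257 -0.0192  0.0184]
finger_gap 0.0871
scene {'fx': 487.7930336410515, 'fy': 487.7930336410515, 'cx': 285.08066341986023, 'cy': 208.61498552312105, 'k1': -0.04682919445552301, 'eye': array([ 1.49613851, -0.16847458,  0.90325988]), 'orientation': array([-1.78806119, -1.53719416,  0.71820782])}
top {'fx': 435.29331673203023, 'fy': 435.29331673203023, 'cx': 283.94827652604425, 'cy': 209.42959209481944, 'k1': -0.021133970631089967, 'eye': array([0.22501127, 0.00246807, 1.2166997 ]), 'orientation': array([-2.1127588 ,  2.09323862, -0.24172524])}
wrist {'fx': 362.59199587052143, 'fy': 362.59199587052143, 'cx': 283.72173838822243, 'cy': 213.86578744917614, 'k1': -0.06462313574681278, 'T_tool_cam': array([[-7.15572489e-05, -2.84928788e-01,  9.58548685e-01,
        -1.61131817e-01],
       [ 9.99999882e-01, -4.81755094e-04, -6.85501484e-05,
         7.54486746e-04],
       [ 4.81317623e-04,  9.58548566e-01,  2.84928789e-01,
        -7.81342870e-02],
       [ 0.00000000e+00,  0.00000000e+00,  0.00000000e+00,
         1.00000000e+00]])}
```

View pics/scene1.png

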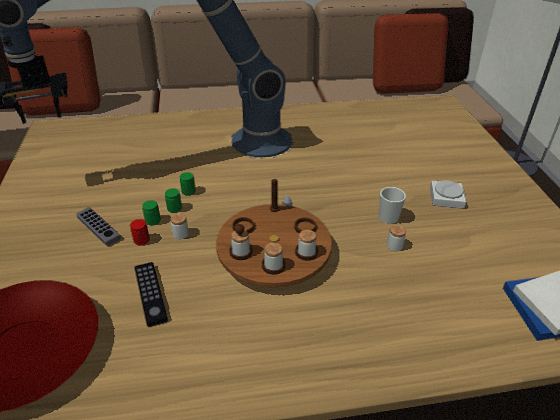

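View pics/top1.png

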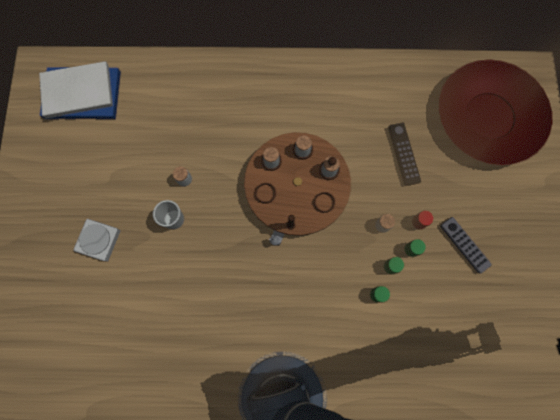

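Scene and top agree. In the top view the hub is at (298,182), the post at (291,222), the pointer at (277,240) and the knob jar at (330,167). The empty cups are at (265,192) and (324,202), and the loose jars at (182,177), beside the mug, and (387,222), beside the green and red look-alikes. Next I measure with detections and calibration.

```bash
cat > h.py <<'E'
import numpy as np,cv2
from scipy.spatial.transform import Rotation as R
from workcell import arm, vision
def pose(c,st=None):
    i=vision.camera_info(c)
    if c!="wrist": return i,R.from_rotvec(i["orientation"]).as_matrix(),np.array(i["eye"])
    st=st or arm.get_state(); Rt=R.from_rotvec(st["tool_rot"]).as_matrix(); T=np.array(i["T_tool_cam"])
    return i,Rt@T[:3,:3],Rt@T[:3,3]+st["ee_pos"]
def p2w(c,uv,z,st=None):
    i,M,e=pose(c,st); d=np.array([(uv[0]-i["cx"])/i["fx"],(uv[1]-i["cy"])/i["fy"]]); u=d.copy()
    for _ in range(20): u=d/(1+i["k1"]*(u@u))
    r=M@np.array([u[0],u[1],1]); return e+r*(z-e[2])/r[2]
def w2p(c,p,st=None):
    i,M,e=pose(c,st); q=M.T@(np.array(p)-e); u=q[:2]/q[2]; u=u*(1+i["k1"]*(u@u))
    return np.array([i["fx"]*u[0]+i["cx"],i["fy"]*u[1]+i["cy"]])
E
python3 - <<'E'
from h import *
vision.camera("top");vision.camera("scene")
np.set_printoptions(precision=4,suppress=True)
for c in("top","scene"):
  for t,z in(("loose_jar_a",.03),("knob_jar",.095),("carousel",.05),("post",.1),("mug",.045),("empty_cup_a",.06)):
    for d in vision.outline_of(c,t)[:7]:
      m=d["region"]; v,u=np.nonzero(m); print(c,t,round(d["score"],2),np.round(d["extent"],1),p2w(c,(u.mean(),v.mean()),z))
T=lambda uv,z:print(uv,z,p2w("top",uv,z))
T((298,182),.055);T((290.5,217),.15);T((277,240),.065);T((265,193),.062);T((324.5,202.5),.062);T((387,221),.06);T((180.5,176.5),.06);T((332,159),.128)
E
python3 - <<'E'
import cv2
a=cv2.imread("pics/top1.png")[120:260,165:445]
cv2.imwrite("pics/crop.png",cv2.resize(a,(800,400),interpolation=cv2.INTER_CUBIC))
E
```

```text
top loose_jar_a 0.77 [181.5 175.9  21.8  18.7] [0.5932 0.29   0.03  ]
top loose_jar_a 0.7 [416.6 248.6  21.5  13.9] [ 0.3935 -0.3587  0.03  ]
top loose_jar_a 0.68 [393.1 266.4  17.1  17.5] [ 0.3449 -0.2974  0.03  ]
top loose_jar_a 0.63 [423.4 218.9  18.5  13.9] [ 0.473  -0.3847  0.03  ]
top loose_jar_a 0.58 [380.2 292.5  17.7  18.8] [ 0.267  -0.2585  0.03  ]
top loose_jar_a 0.48 [384.4 222.4  23.5  17.1] [ 0.4622 -0.2805  0.03  ]
top knob_jar 0.51 [330.8 169.   19.2  22.2] [ 0.6044 -0.1207  0.095 ]
top carousel 0.86 [297.7 184.8 113.  107.3] [ 0.5596 -0.0326  0.05  ]
top post 0.4 [291.2 221.5   4.2  16.4] [ 0.4465 -0.016   0.1   ]
top mug 0.61 [168.2 213.2  33.3  29.5] [0.4767 0.3182 0.045 ]
top empty_cup_a 0.75 [295.8 183.8 109.9 105.1] [ 0.5552 -0.0335  0.06  ]
scene loose_jar_a 0.93 [180.1 226.6  19.9  27.1] [ 0.4642 -0.2831  0.03  ]
scene loose_jar_a 0.92 [395.9 238.2  19.2  24.4] [0.5936 0.2869 0.03  ]
scene loose_jar_a 0.87 [149.6 211.   21.1  21.2] [ 0.392  -0.3638  0.03  ]
scene loose_jar_a 0.85 [140.6 234.2  17.7  25.3] [ 0.4748 -0.3896  0.03  ]
scene loose_jar_a 0.7 [172.8 201.2  20.2  28.1] [ 0.3448 -0.3029  0.03  ]
scene loose_jar_a 0.59 [187.8 183.8  18.5  23.8] [ 0.2673 -0.2612  0.03  ]
scene loose_jar_a 0.35 [ 98.2 228.6  47.5  38.2] [ 0.434  -0.5037  0.03  ]
scene carousel 0.81 [273.4 235.5 116.  105.2] [ 0.5935 -0.0403  0.05  ]
scene post 0.53 [273.8 196.1   8.4  32.2] [ 0.459  -0.0213  0.1   ]
scene mug 0.55 [390.9 206.8  35.1  40. ] [0.4681 0.3118 0.045 ]
scene empty_cup_a 0.72 [275.6 233.3 113.9 105.4] [ 0.6042 -0.0417  0.06  ]
(298, 182) 0.055 [ 0.5708 -0.038   0.055 ]
(290.5, 217) 0.15 [ 0.4511 -0.0161  0.15  ]
(277, 240) 0.065 [0.4059 0.0182 0.065 ]
(265, 193) 0.062 [0.5364 0.0528 0.062 ]
(324.5, 202.5) 0.062 [ 0.5111 -0.1103  0.062 ]
(387, 221) 0.06 [ 0.4615 -0.2798  0.06  ]
(180.5, 176.5) 0.06 [0.5821 0.2883 0.06  ]
(332, 159) 0.128 [ 0.6132 -0.1251  0.128 ]
```

View pics/crop.png

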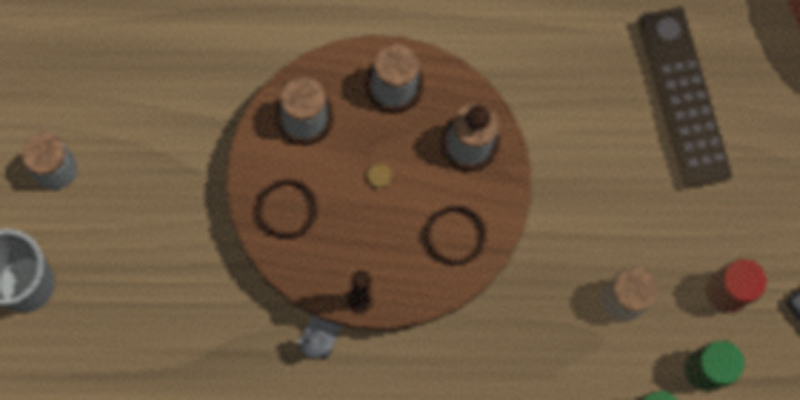

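Geometry checks out: the cups come out at radii 97 and 94 mm, the post at 122 mm, and they sit 60° apart. The post stands at about 170°, the pointer at about 161°. Next is a pose helper, then the approach to the right-hand jar.

```bash
cat >> h.py <<'E'
def go(p,yaw):
    "shift/turn in tool axes from now to TCP p, jaw (tool y) along world yaw deg (mod 180), tool x down"
    s=arm.get_state(); R0=R.from_rotvec(s["tool_rot"]).as_matrix(); best=None
    for k in(0,180):
        a=np.radians(yaw+k); x=np.array([0,0,-1.]); y=np.array([np.cos(a),np.sin(a),0]); R1=np.c_[x,y,np.cross(x,y)]
        rv=R.from_matrix(R0.T@R1).as_rotvec(degrees=True)
        if best is None or np.linalg.norm(rv)<np.linalg.norm(best): best=rv
    print("t",round(s["clock"],2),"jaw",round(float(np.degrees(np.arctan2(R0[1,1],R0[0,1]))),1),"q7",np.round(s["qpos"][6],2),
     "shift",np.round(R0.T@(np.array(p)-s["ee_pos"]),4),"turn",np.round(best,2))
E
python3 - <<'E'
from h import *
go((.463,-.28,.2),20)
print(R.from_rotvec(arm.get_state()["tool_rot"]).as_matrix().round(3))
E
```

```text
t 0.8 jaw -76.8 q7 -0.08 shift [ 0.0226 -0.2965 -0.3866] turn [ 8.322e+01 -1.000e-02 -0.000e+00]
[[ 0.     0.229 -0.973]
 [-0.    -0.973 -0.229]
 [-1.     0.    -0.   ]]
```

drive_tool(
  plan=[
    [0, [0.02, -0.297, -0.387], [-76.8, 0, 0]],
    [0, [0.02, -0.297, -0.387], [-76.8, 0, 0]],
    [0, [0.02, -0.297, -0.387], [-76.8, 0, 0]],
    [0, [0.02, -0.297, -0.387], [-76.8, 0, 0]],
    [0, [0.02, -0.297, -0.387], [-76.8, 0, 0]],
    [0, [0.02, -0.297, -0.387], [-76.8, 0, 0]],
    [0, [0.02, -0.297, -0.387], [-76.8, 0, 0]],
    [0, [0.02, -0.297, -0.387], [-76.8, 0, 0]],
  ],
  newtons=20,
)

```text
clock: 1.8
ee_pos: [0.4647, -0.2773, 0.2029]
tool_rot: [1.207, 1.21, -1.206]
contact_force: [0.2, -0.5, 0.5]
finger_gap: 0.0869
```

```bash
python3 - <<'E'
from h import *
st=arm.get_state(); im=vision.camera("wrist"); cv2.imwrite("pics/w1.png",im[:,:,::-1])
print(st["ee_pos"],st["clock"])
for d in vision.outline_of("wrist","loose_jar_b"):
    v,u=np.nonzero(d["region"]); print(round(d["score"],2),np.round(d["extent"],1),p2w("wrist",(u.mean(),v.mean()),.03,st).round(4))
go((.463,-.28,.2),0)
E
```

```text
[ 0.46473152 -0.27726685  0.20294702] 1.8
0.9 [ 72.5 174.4  77.   54.2] [ 0.2644 -0.2606  0.03  ]
0.83 [292.2 281.4  39.8  29.9] [ 0.4716 -0.3722  0.03  ]
0.74 [160.1 218.8  59.6  56.5] [ 0.3431 -0.3025  0.03  ]
0.73 [283.1 200.4  51.1  57.6] [ 0.4623 -0.2837  0.03  ]
0.65 [216.8 271.5  41.2  56.4] [ 0.3957 -0.359   0.03  ]
t 1.9 jaw 0.7 q7 0.3 shift [ 0.0031 -0.0044  0.0068] turn [ 0.65 -0.14 -0.18]
```

View pics/w1.png

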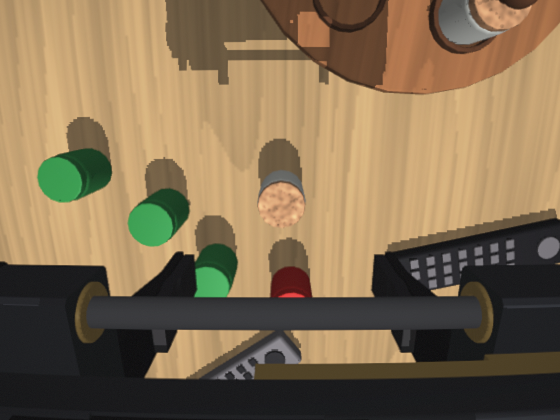

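The wrist view shows the cork lid of the right-hand jar at about (281,204). The red jar at (291,290) and the greens on the left are clear of the jaw line.

```bash
python3 - <<'E'
from h import *
import cv2
a=arm.get_state()
# lid circle in saved picture
im=cv2.cvtColor(cv2.imread("pics/w1.png"),cv2.COLOR_BGR2HSV)[160:245,240:325]
m=((im[...,1]>70)&(im[...,2]>150)).astype(np.uint8)
n,l,s,c=cv2.connectedComponentsWithStats(m); print(s,c.round(1))
for uv in((281,204),): print(p2w("wrist",uv,.06,a).round(4))
p=p2w("wrist",(281,204),.06,a)
go((p[0],p[1],.026),0)
E
```

```text
[[  17    0   49   85 1311]
 [   0    0   85   85 5914]] [[40.5 21. ]
 [42.3 46.6]]
[ 0.4654 -0.2767  0.06  ]
t 1.9 jaw 0.7 q7 0.3 shift [ 0.1771 -0.0026  0.004 ] turn [ 0.65 -0.14 -0.18]
```

```bash
python3 - <<'E'
from h import *
for k in range(3):
    a=arm.get_state(); print(a["clock"],a["ee_pos"].round(4),np.round(a["qd"],3)); im=vision.camera("wrist")
a=arm.get_state();print(a["ee_pos"])
im=vision.camera("wrist"); cv2.imwrite("pics/w2.png",im[:,:,::-1])
h=cv2.cvtColor(im,cv2.COLOR_RGB2HSV)
m=((h[...,0]<18)&(h[...,1]>110)&(h[...,2]>110)).astype(np.uint8)[140:245,220:345]
n,l,s,c=cv2.connectedComponentsWithStats(m); print(s[1:],c[1:].round(1)+[220,140])
go((.463,-.28,.2),0)
E
```

```text
1.9 [ 0.4673 -0.2731  0.2031] [ 0.052 -0.006  0.088  0.005  0.041  0.019  0.036]
1.95 [ 0.4652 -0.2765  0.2028] [ 0.046 -0.002  0.071  0.004  0.022  0.007  0.008]
2.0 [ 0.4637 -0.2788  0.2027] [ 0.033 -0.002  0.042  0.003  0.006  0.001  0.002]
[ 0.46282806 -0.28011973  0.20251014]
[[  41   39   46   45 1333]
 [  40   62    1    2    2]
 [  46   62    2    3    5]
 [  47   78    1    1    1]] [[283.9 201.3]
 [260.  202.5]
 [266.4 203.2]
 [267.  218. ]]
t 2.1 jaw -0.1 q7 0.3 shift [ 0.0025  0.0006 -0.0009] turn [-0.11  0.05  0.03]
```

```bash
python3 - <<'E'
from h import *
p=p2w("wrist",(284,201.4),.06); print(p.round(4)); go((p[0],p[1],.026),0)
E
```

```text
[ 0.4625 -0.2824  0.06  ]
t 2.1 jaw -0.1 q7 0.3 shift [0.1765 0.0002 0.0014] turn [-0.11  0.05  0.03]
```

drive_tool(
  plan=[
    [0, [0.05, 0, 0.001], [0, 0, 0]],
    [0, [0.1, 0, 0.001], [0, 0, 0]],
    [0, [0.14, 0, 0.001], [0, 0, 0]],
    [0, [0.165, 0, 0.001], [0, 0, 0]],
    [0, [0.176, 0, 0.001], [0, 0, 0]],
    [0, [0.176, 0, 0.001], [0, 0, 0]],
    [0, [0.176, 0, 0.001], [0, 0, 0]],
    [200, [0.176, 0, 0.001], [0, 0, 0]],
  ],
  newtons=30,
)

```text
clock: 3.1
ee_pos: [0.4639, -0.281, 0.0277]
tool_rot: [1.209, 1.207, -1.208]
contact_force: [1.0, -0.1, -0.4]
finger_gap: 0.0827
```

drive_tool(
  plan=[
    [255, [0, 0, 0], [0, 0, 0]],
    [255, [0, 0, 0], [0, 0, 0]],
    [255, [0, 0, 0], [0, 0, 0]],
    [255, [0, 0, 0], [0, 0, 0]],
    [255, [-0.02, 0, 0], [0, 0, 0]],
    [255, [-0.07, 0, 0], [0, 0, 0]],
    [255, [-0.12, 0, 0], [0, 0, 0]],
    [255, [-0.15, 0, 0], [0, 0, 0]],
  ],
)

```text
clock: 4.1
ee_pos: [0.4636, -0.2805, 0.1786]
tool_rot: [1.209, 1.207, -1.208]
contact_force: [0.4, 1.0, -3.2]
finger_gap: 0.0432
```

```bash
python3 - <<'E'
from h import *
s=arm.get_state(); print(s["ee_pos"].round(4),s["finger_gap"])
go((.511,-.110,.19),50)
E
```

```text
[ 0.4636 -0.2805  0.1786] 0.04323286239354987
t 4.1 jaw 0.0 q7 0.28 shift [-0.0115  0.0475 -0.1705] turn [-49.97   0.1   -0.07]
```

drive_tool(
  plan=[
    [255, [-0.01, 0.02, -0.03], [0, 0, 0]],
    [255, [-0.012, 0.04, -0.06], [0, 0, 0]],
    [255, [-0.012, 0.05, -0.075], [0, 0, 0]],
    [255, [-0.012, 0.05, -0.08], [0, 0, 0]],
    [255, [-0.012, 0.05, -0.08], [0, 0, 0]],
    [255, [-0.012, 0.05, -0.08], [0, 0, 0]],
    [255, [-0.012, 0.05, -0.08], [0, 0, 0]],
    [255, [-0.012, 0.05, -0.08], [0, 0, 0]],
  ],
)

```text
clock: 5.1
ee_pos: [0.513, -0.201, 0.1886]
tool_rot: [1.209, 1.209, -1.21]
contact_force: [-0.7, 0.1, -2.4]
finger_gap: 0.0434
```

```bash
python3 - <<'E'
from h import *
st=arm.get_state(); im=vision.camera("wrist"); cv2.imwrite("pics/w3.png",im[:,:,::-1])
print(st["ee_pos"],st["qd"].round(3),st["finger_gap"])
import json; json.dump({k:np.array(st[k]).tolist() for k in("ee_pos","tool_rot")},open("st3.json","w"))
E
```

```text
[ 0.51299868 -0.20098005  0.18855086] [-0.003 -0.002 -0.004 -0.001  0.     0.001 -0.001] 0.043404661198779296
```

View pics/w3.png

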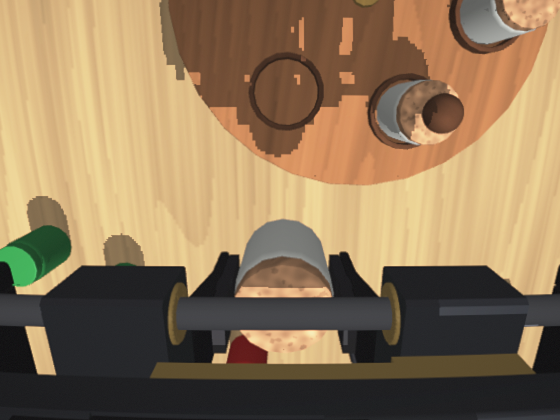

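The empty cup's ring is centred at (286,91), the knob at (443,113), and the held jar is upright and centred at about column 284.

```bash
python3 - <<'E'
from h import *
import json; st=json.load(open("st3.json")); st={k:np.array(v) for k,v in st.items()}
W=lambda u,v,z:p2w("wrist",(u,v),z,st).round(4)
print("cup",W(286,91,.062),"knob",W(443,113,.128),"hub",W(366,0,.055))
E=np.array([W(u,v,.05)[:2] for u,v in((222,120),(260,152),(300,173),(358,185),(420,177),(470,155),(520,110))])
A=np.c_[2*E,np.ones(len(E))];x=np.linalg.lstsq(A,(E**2).sum(1),rcond=None)[0];print("disc",x[:2],np.sqrt(x[2]+x[:2]@x[:2]))
print("heldtopfront",W(284,220,.2))
E
```

```text
cup [ 0.5148 -0.1119  0.062 ] knob [ 0.6085 -0.1265  0.128 ] hub [ 0.5738 -0.0464  0.055 ]
disc [ 0.58160972 -0.03094426] 0.1562349078827311
heldtopfront [ 0.5134 -0.1709  0.2   ]
```

drive_tool(
  plan=[
    [255, [0, 0, -0.03], [-10, 0, 0]],
    [255, [0, 0, -0.06], [-20, 0, 0]],
    [255, [0, 0, -0.08], [-30, 0, 0]],
    [255, [0.01, 0, -0.09], [-40, 0, 0]],
    [255, [0.04, 0, -0.09], [-40, 0, 0]],
    [255, [0.07, 0, -0.09], [-40, 0, 0]],
    [255, [0.085, 0, -0.09], [-40, 0, 0]],
    [255, [0.086, 0, -0.09], [-40, 0, 0]],
  ],
)

```text
clock: 6.15
ee_pos: [0.5128, -0.1104, 0.102]
tool_rot: [0.681, 1.463, -0.681]
contact_force: [-0.2, -0.0, -2.7]
finger_gap: 0.0433
```

```bash
python3 - <<'E'
from h import *
vision.camera("top")
st=arm.get_state(); im=vision.camera("wrist"); cv2.imwrite("pics/w4.png",im[:,:,::-1])
print(st["ee_pos"],st["qd"].round(3),st["finger_gap"]); go((.513,-.111,.1),40)
import json; json.dump({k:np.array(st[k]).tolist() for k in("ee_pos","tool_rot")},open("st4.json","w"))
for z in(.062,): print([w2p("wrist",(.5148+.029*np.cos(a),-.1119+.029*np.sin(a),z),st).round() for a in np.radians([0,90,180,270])])
E
```

```text
[ 0.51351873 -0.11042028  0.1027377 ] [ 0.005 -0.019 -0.008 -0.018 -0.002  0.002 -0.   ] 0.043436751497465606
t 6.25 jaw 40.0 q7 0.49 shift [ 0.0033 -0.0011 -0.0002] turn [ 0.02  0.07 -0.06]
[array([321., 274.]), array([317., 209.]), array([246., 215.]), array([254., 279.])]
```

View pics/w4.png

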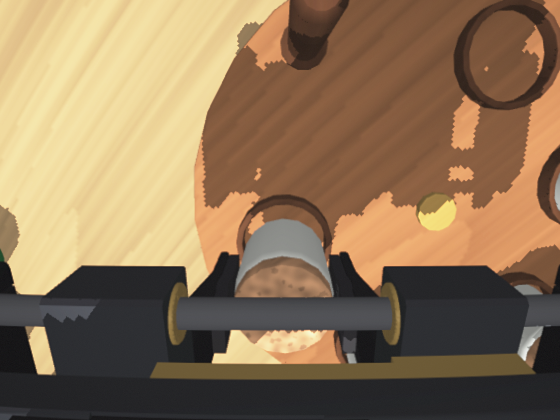

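```bash
python3 - <<'E'
from h import *
import json; st=json.load(open("st4.json")); st={k:np.array(v) for k,v in st.items()}
W=lambda u,v,z:p2w("wrist",(u,v),z,st).round(4)
tz=np.array([.643,-.766,0])
f=W(285,194.5,.062); print("cup from front arc",f+.029*tz)
b=W(284.5,219.5,.102-.027+.001); print("jar from bottom front",b+.022*tz,"vs tcp",st["ee_pos"])
print("hub",W(437,211,.055),"cup a",W(506,56,.062),"post foot",W(305,50,.058))
E
```

```text
cup from front arc [ 0.513747 -0.110114  0.062   ]
jar from bottom front [ 0.515846 -0.113152  0.076   ] vs tcp [ 0.51351873 -0.11042028  0.1027377 ]
hub [ 0.5732 -0.0377  0.055 ] cup a [0.5363 0.046  0.062 ] post foot [ 0.4533 -0.0217  0.058 ]
```

drive_tool(
  plan=[
    [255, [0, 0, -0.003], [0, 0, 0]],
    [255, [0.005, 0, -0.003], [0, 0, 0]],
    [255, [0.01, 0, -0.003], [0, 0, 0]],
    [255, [0.015, 0, -0.003], [0, 0, 0]],
    [255, [0.02, 0, -0.003], [0, 0, 0]],
    [255, [0.024, 0, -0.003], [0, 0, 0]],
    [255, [0.024, 0, -0.003], [0, 0, 0]],
    [255, [0.024, 0, -0.003], [0, 0, 0]],
  ],
)

```text
clock: 7.25
ee_pos: [0.5113, -0.1082, 0.0786]
tool_rot: [0.681, 1.461, -0.681]
contact_force: [1.5, -0.7, -3.4]
finger_gap: 0.0432
```

```bash
python3 - <<'E'
from h import *
st=arm.get_state(); im=vision.camera("wrist"); cv2.imwrite("pics/w5.png",im[150:300,200:370,::-1])
print(st["ee_pos"],st["contact_force"],st["finger_gap"])
E
```

```text
[ 0.51127001 -0.10818217  0.07856233] [ 1.54929099 -0.74773069 -3.42533982] 0.0432280365579029
```

Down to 51–52 mm with no upward force, so the jar is inside the rim. Release and lift.

drive_tool(
  plan=[
    [255, [0.001, 0, 0], [0, 0, 0]],
    [100, [0.001, 0, 0], [0, 0, 0]],
    [60, [0.001, 0, 0], [0, 0, 0]],
    [60, [0.001, 0, 0], [0, 0, 0]],
    [60, [-0.02, 0, 0], [0, 0, 0]],
    [60, [-0.06, 0, 0], [0, 0, 0]],
    [60, [-0.12, 0, 0], [0, 0, 0]],
    [0, [-0.15, 0, 0], [0, 0, 0]],
  ],
)

```text
clock: 8.3
ee_pos: [0.5126, -0.1078, 0.2319]
tool_rot: [0.681, 1.457, -0.68]
contact_force: [0.7, -0.3, -0.8]
finger_gap: 0.0709
```

```bash
python3 - <<'E'
from h import *
st=arm.get_state(); im=vision.camera("wrist"); cv2.imwrite("pics/w6.png",im[:,:,::-1])
print(st["ee_pos"],st["finger_gap"]); go((.589,.2,.23),90)
E
```

```text
[ 0.51255061 -0.10783902  0.2318588 ] 0.07088094920685871
t 8.35 jaw 40.0 q7 0.61 shift [ 0.0047  0.2552 -0.1878] turn [-49.97   0.57  -0.09]
```

View pics/w6.png

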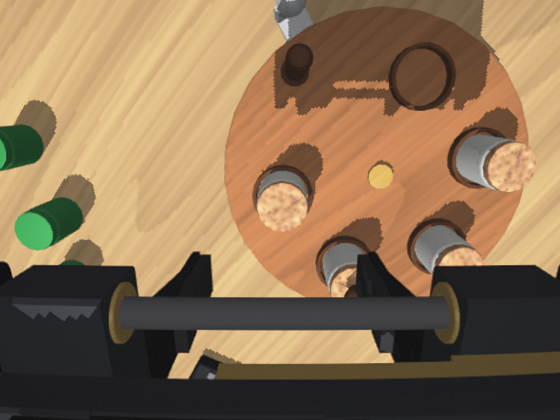

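Jar B stands in its cup. The free cup is at (422,76), the hub at (381,176) and the post top at (297,58). Now to the jar by the mug.

```bash
python3 - <<'E'
from h import *
W=lambda u,v,z:p2w("wrist",(u,v),z).round(4)
print("hub",W(381,176,.055),"cup a",W(422,76,.062),"post",W(299,52,.15),"pointer",W(287,4,.065))
go((.589,.288,.2),90)
E
```

```text
hub [ 0.5776 -0.0381  0.055 ] cup a [0.5409 0.0496 0.062 ] post [ 0.4506 -0.0172  0.15  ] pointer [0.4142 0.0159 0.065 ]
t 8.35 jaw 40.0 q7 0.61 shift [ 0.0344  0.3117 -0.2554] turn [-49.97   0.57  -0.09]
```

drive_tool(
  plan=[
    [0, [0, 0.039, -0.032], [-8, 0, 0]],
    [0, [0, 0.082, -0.067], [-16, 0, 0]],
    [0, [0, 0.125, -0.102], [-24, 0, 0]],
    [0, [0, 0.168, -0.138], [-32, 0, 0]],
    [0, [0.01, 0.21, -0.172], [-40, 0, 0]],
    [0, [0.02, 0.253, -0.207], [-46, 0, 0]],
    [0, [0.03, 0.295, -0.24], [-50, 0, 0]],
    [0, [0.034, 0.312, -0.255], [-50, 0, 0]],
  ],
)

```text
clock: 9.35
ee_pos: [0.5851, 0.2915, 0.1934]
tool_rot: [-0.002, 1.573, 0.005]
contact_force: [0.3, 0.5, 0.3]
finger_gap: 0.0869
```

```bash
python3 - <<'E'
from h import *
for _ in range(4): vision.camera("top")
st=arm.get_state(); im=vision.camera("wrist"); cv2.imwrite("pics/w7.png",im[:,:,::-1])
print(st["ee_pos"],st["qd"].round(3))
h=cv2.cvtColor(im,cv2.COLOR_RGB2HSV)
m=((h[...,0]<18)&(h[...,1]>110)&(h[...,2]>110)).astype(np.uint8)[:255]
n,l,s,c=cv2.connectedComponentsWithStats(m)
for a,b in zip(s[1:],c[1:]):
    if a[4]>400: print(a,b.round(1),p2w("wrist",(a[0]+a[2]/2,a[1]+a[3]/2),.06,st).round(4))
for d in vision.outline_of("wrist","loose_jar_a")+vision.outline_of("wrist","mug"): print(round(d["score"],2),np.round(d["extent"],1))
go((.589,.288,.2),90)
E
```

```text
[0.58598774 0.28748292 0.19410547] [ 0.032 -0.015  0.011  0.004  0.002  0.001 -0.001]
[   0   49   87  206 8470] [ 42.8 162.6] [0.5416 0.086  0.06  ]
[   0  121   32   55 1398] [ 14.2 149.2] [0.5383 0.0618 0.06  ]
[ 264  187   48   46 1586] [287.3 209.7] [0.5918 0.2901 0.06  ]
0.68 [518.8  35.8  79.9  71.6]
0.65 [285.9 204.6  52.6  60.1]
0.69 [321.3  57.  100.  110.1]
t 9.7 jaw 89.9 q7 0.64 shift [-0.0053  0.002   0.0023] turn [-0.1   0.03  0.07]
```

drive_tool(
  plan=[
    [0, [0.04, 0.004, 0.007], [0, 0, 0]],
    [0, [0.09, 0.004, 0.007], [0, 0, 0]],
    [0, [0.13, 0.004, 0.007], [0, 0, 0]],
    [0, [0.158, 0.004, 0.007], [0, 0, 0]],
    [0, [0.168, 0.004, 0.007], [0, 0, 0]],
    [0, [0.168, 0.004, 0.007], [0, 0, 0]],
    [0, [0.168, 0.004, 0.007], [0, 0, 0]],
    [200, [0.168, 0.004, 0.007], [0, 0, 0]],
  ],
)

```text
clock: 10.7
ee_pos: [0.5939, 0.2922, 0.028]
tool_rot: [0.001, 1.569, 0.001]
contact_force: [-0.3, -0.4, 0.7]
finger_gap: 0.0824
```

drive_tool(
  plan=[
    [255, [0, 0, 0], [0, 0, 0]],
    [255, [0, 0, 0], [0, 0, 0]],
    [255, [0, 0, 0], [0, 0, 0]],
    [255, [0, 0, 0], [0, 0, 0]],
    [255, [-0.02, 0, 0], [0, 0, 0]],
    [255, [-0.07, 0, 0], [0, 0, 0]],
    [255, [-0.12, 0, 0], [0, 0, 0]],
    [255, [-0.16, 0, 0], [0, 0, 0]],
  ],
)

```text
clock: 11.7
ee_pos: [0.593, 0.2923, 0.1896]
tool_rot: [0.0, 1.569, 0.002]
contact_force: [0.3, -0.1, -3.7]
finger_gap: 0.0433
```

```bash
python3 - <<'E'
from h import *
for _ in range(3): vision.camera("top")
s=arm.get_state(); print(s["ee_pos"].round(4),s["finger_gap"])
go((.538,.050,.19),120)
E
```

```text
[0.5938 0.293  0.1896] 0.04293431223880069
t 11.85 jaw 90.0 q7 0.64 shift [-0.0013 -0.2429 -0.056 ] turn [-29.96   0.29  -0.07]
```

drive_tool(
  plan=[
    [255, [0, -0.05, -0.011], [-4, 0, 0]],
    [255, [0, -0.1, -0.023], [-8, 0, 0]],
    [255, [0, -0.15, -0.035], [-12, 0, 0]],
    [255, [0, -0.2, -0.046], [-17, 0, 0]],
    [255, [0, -0.235, -0.054], [-20, 0, 0]],
    [255, [0.03, -0.243, -0.056], [-20, 0, 0]],
    [255, [0.07, -0.243, -0.056], [-20, 0, 0]],
    [255, [0.087, -0.243, -0.056], [-20, 0, 0]],
  ],
)

```text
clock: 12.85
ee_pos: [0.5346, 0.0476, 0.0963]
tool_rot: [-0.274, 1.56, 0.275]
contact_force: [-0.8, -0.3, -2.6]
finger_gap: 0.0431
```

```bash
python3 - <<'E'
from h import *
for _ in range(4): vision.camera("top")
st=arm.get_state(); im=vision.camera("wrist"); cv2.imwrite("pics/w8.png",im[:,:,::-1])
print(st["ee_pos"],st["qd"].round(3),st["finger_gap"]); go((.538,.05,.103),110)
import json; json.dump({k:np.array(st[k]).tolist() for k in("ee_pos","tool_rot")},open("st8.json","w"))
E
```

```text
[0.53762682 0.04950624 0.1000034 ] [ 0.004 -0.019 -0.014 -0.017  0.001 -0.002 -0.001] 0.04341210484940445
t 13.1 jaw 110.1 q7 1.2 shift [-0.0024  0.0004  0.0001] turn [0.07 0.11 0.  ]
```

View pics/w8.png

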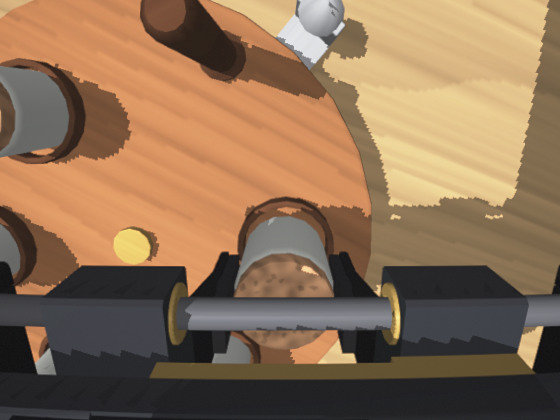

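```bash
python3 - <<'E'
from h import *
import json; st=json.load(open("st8.json")); st={k:np.array(v) for k,v in st.items()}
W=lambda u,v,z:p2w("wrist",(u,v),z,st).round(4)
Rt=R.from_rotvec(st["tool_rot"]).as_matrix()
im=cv2.imread("pics/w8.png")
print(im[185:228:1,285].sum(1)//3)
for r in (215,217,219):
  f=W(286,197,.062)+.029*Rt[:,2]; b=W(284.5,r,st["ee_pos"][2]-.0275)+.022*Rt[:,2]
  print(f,b,"cup-jar in tool y,z",(Rt.T@(f-b))[1:].round(4))
print("hub",W(132,245,.055),"post foot",W(222,62,.058),"pointer top",W(322,12,.065))
E
```

```text
[159 156 154 153 152 150 149 147 147 147 144 105  55  46  48  54  79  93
  95  93  90  96 133 150 151 151 151 119  89  84  88 107 121 126 125 126
 125 126 126 127 126 127 127]
[0.53743818 0.04995396 0.06202011] [0.53816344 0.04935128 0.07251525] cup-jar in tool y,z [ 0.0008 -0.0005]
[0.53743818 0.04995396 0.06202011] [0.53926344 0.04975128 0.07251525] cup-jar in tool y,z [ 0.0008 -0.0017]
[0.53743818 0.04995396 0.06202011] [0.54036344 0.05015128 0.07251525] cup-jar in tool y,z [ 0.0008 -0.0028]
hub [ 0.5726 -0.0379  0.055 ] post foot [ 0.454  -0.0164  0.058 ] pointer top [0.4151 0.0241 0.065 ]
```

drive_tool(
  plan=[
    [255, [0, 0.0005, -0.001], [0, 0, 0]],
    [255, [0.005, 0.0005, -0.001], [0, 0, 0]],
    [255, [0.01, 0.0005, -0.001], [0, 0, 0]],
    [255, [0.015, 0.0005, -0.001], [0, 0, 0]],
    [255, [0.019, 0.0005, -0.001], [0, 0, 0]],
    [255, [0.022, 0.0005, -0.001], [0, 0, 0]],
    [255, [0.022, 0.0005, -0.001], [0, 0, 0]],
    [255, [0.022, 0.0005, -0.001], [0, 0, 0]],
  ],
)

```text
clock: 14.1
ee_pos: [0.5361, 0.0489, 0.0775]
tool_rot: [-0.274, 1.554, 0.274]
contact_force: [0.1, -0.1, -3.8]
finger_gap: 0.043
```

drive_tool(
  plan=[
    [255, [0, 0, 0], [0, 0, 0]],
    [100, [0, 0, 0], [0, 0, 0]],
    [60, [0, 0, 0], [0, 0, 0]],
    [60, [0, 0, 0], [0, 0, 0]],
    [60, [-0.02, 0, 0], [0, 0, 0]],
    [60, [-0.06, 0, 0], [0, 0, 0]],
    [60, [-0.12, 0, 0], [0, 0, 0]],
    [0, [-0.17, 0, 0], [0, 0, 0]],
  ],
)

```text
clock: 15.1
ee_pos: [0.5364, 0.0496, 0.2512]
tool_rot: [-0.275, 1.551, 0.275]
contact_force: [0.1, -0.7, -0.5]
finger_gap: 0.0709
```

```bash
python3 - <<'E'
from h import *
for _ in range(4): t=vision.camera("top")
st=arm.get_state(); im=vision.camera("wrist"); cv2.imwrite("pics/w9.png",im[:,:,::-1])
print(st["ee_pos"],st["qd"].round(3)); 
import json; json.dump({k:np.array(st[k]).tolist() for k in("ee_pos","tool_rot")},open("st9.json","w"))
go((.4505,-.016,.2),80)
E
```

```text
[0.53649145 0.04911973 0.24922576] [-0.012  0.035  0.029  0.045  0.008 -0.002 -0.004]
t 15.35 jaw 110.0 q7 1.36 shift [ 0.0478 -0.0315 -0.1022] turn [30.02 -0.    0.05]
```

View pics/w9.png

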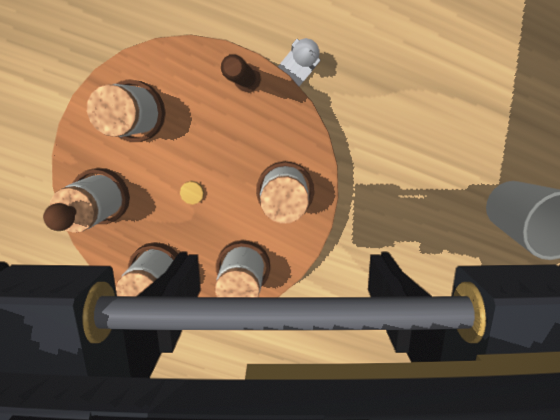

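Both loose jars stand in their cups. In this view the post top is at (236,66), the pointer at about (306,48), the hub at (191,193) and the knob at (60,217).

```bash
python3 - <<'E'
from h import *
import json; st=json.load(open("st9.json")); st={k:np.array(v) for k,v in st.items()}
W=lambda u,v,z:p2w("wrist",(u,v),z,st)
hub=W(191,193,.055); print("hub",hub.round(4))
def A(n,u,v,z,off=0):
    d=(W(u,v,z)-hub)[:2]; print(n,np.round(hub[:2]+d,4),"r",np.linalg.norm(d).round(4),"ang",(np.degrees(np.arctan2(d[1],d[0]))-off).round(2)%360)
A("post",236,65,.15);A("jarA",286,200,.11,-60);A("jarB",111,110,.11,60);A("knob",60,217,.128,120)
for uv in((306,48),(307,44),(305,52)):A("ptr",*uv,.065)
im=cv2.imread("pics/w9.png")[20:120,210:350]; cv2.imwrite("pics/c9.png",cv2.resize(im,(700,500),interpolation=cv2.INTER_CUBIC))
E
```

```text
hub [ 0.5738 -0.0381  0.055 ]
post [ 0.4485 -0.0182] r 0.1268 ang 170.98
jarA [0.5348 0.0495] r 0.0958 ang 173.99
jarB [ 0.5124 -0.11  ] r 0.0945 ang 169.54
knob [ 0.6087 -0.1247] r 0.0934 ang 171.94
ptr [0.4089 0.0225] r 0.1756 ang 159.82
ptr [0.4055 0.0222] r 0.1787 ang 160.3
ptr [0.4124 0.0229] r 0.1725 ang 159.31
```

View pics/c9.png

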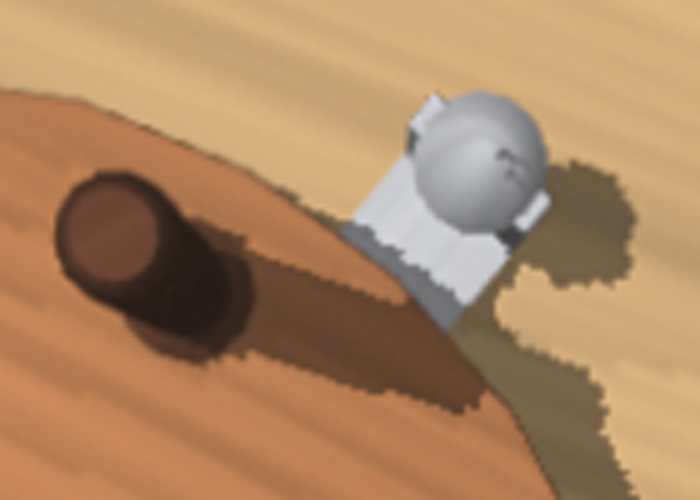

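Pointer angle is about 160°, post about 170.5–171°, so the tray has to turn about −131°. I'll grip the post with the jaws tangential, turn, then re-check from above before the final trim.

drive_tool(
  plan=[
    [0, [0, -0.012, -0.04], [8, 0, 0]],
    [0, [0.01, -0.025, -0.08], [18, 0, 0]],
    [0, [0.02, -0.032, -0.1], [28, 0, 0]],
    [0, [0.03, -0.032, -0.103], [30, 0, 0]],
    [0, [0.04, -0.032, -0.103], [30, 0, 0]],
    [0, [0.048, -0.032, -0.103], [30, 0, 0]],
    [0, [0.048, -0.032, -0.103], [30, 0, 0]],
    [0, [0.048, -0.032, -0.103], [30, 0, 0]],
  ],
)

```text
clock: 16.35
ee_pos: [0.4507, -0.016, 0.1996]
tool_rot: [0.137, 1.566, -0.136]
contact_force: [-0.3, -0.1, 0.4]
finger_gap: 0.0873
```

```bash
python3 - <<'E'
from h import *
for _ in range(2):t=vision.camera("wrist")
st=arm.get_state(); print(st["ee_pos"],st["finger_gap"],w2p("wrist",(.45,-.017,.15)))
cv2.imwrite("pics/w10.png",vision.camera("wrist")[:,:,::-1])
for d in vision.outline_of("wrist","post"):
  v,u=np.nonzero(d["region"]);print(round(d["score"],2),np.round(d["extent"],1))
go((.45,-.017,.106),80)
E
```

```text
[ 0.45071878 -0.01621437  0.1998094 ] 0.08652299091624016 [283.46670984 236.62086084]
0.86 [281.  215.3  29.7  62.4]
t 16.55 jaw 80.0 q7 1.06 shift [ 0.0938 -0.0007 -0.0006] turn [0.03 0.04 0.  ]
```

drive_tool(
  plan=[
    [0, [0.03, -0.001, -0.002], [0, 0, 0]],
    [0, [0.06, -0.001, -0.002], [0, 0, 0]],
    [0, [0.085, -0.001, -0.002], [0, 0, 0]],
    [0, [0.094, -0.001, -0.002], [0, 0, 0]],
    [120, [0.094, -0.001, -0.002], [0, 0, 0]],
    [255, [0.094, -0.001, -0.002], [0, 0, 0]],
    [255, [0.094, -0.001, -0.002], [0, 0, 0]],
    [255, [0.094, -0.001, -0.002], [0, 0, 0]],
  ],
  newtons=30,
)

```text
clock: 17.55
ee_pos: [0.4485, -0.0172, 0.106]
tool_rot: [0.137, 1.565, -0.137]
contact_force: [0.8, -0.3, 0.6]
finger_gap: 0.0549
```

drive_tool(
  plan=[
    [255, [0, 0, 0], [0, 0, 0]],
    [255, [0, 0, 0], [0, 0, 0]],
    [255, [0, 0.0044, 0.0001], [2, 0, 0]],
    [255, [0, 0.0131, 0.0007], [6, 0, 0]],
    [255, [0, 0.026, 0.0027], [12, 0, 0]],
    [255, [0, 0.0386, 0.0061], [18, 0, 0]],
    [255, [0, 0.0468, 0.0091], [22, 0, 0]],
    [255, [0, 0.0468, 0.0091], [22, 0, 0]],
  ],
)

```text
clock: 18.55
ee_pos: [0.4645, 0.028, 0.1052]
tool_rot: [0.436, 1.528, -0.437]
contact_force: [-2.8, 0.7, 0.6]
finger_gap: 0.017
```

drive_tool(
  plan=[
    [255, [0, 0.0131, 0.0007], [6, 0, 0]],
    [255, [0, 0.0302, 0.0037], [14, 0, 0]],
    [255, [0, 0.0468, 0.0091], [22, 0, 0]],
    [255, [0, 0.0625, 0.0167], [30, 0, 0]],
    [255, [0, 0.077, 0.0265], [38, 0, 0]],
    [255, [0, 0.0899, 0.0382], [46, 0, 0]],
    [255, [0, 0.0985, 0.048], [52, 0, 0]],
    [255, [0, 0.1011, 0.0515], [54, 0, 0]],
  ],
)

```text
clock: 19.55
ee_pos: [0.562, 0.0896, 0.1053]
tool_rot: [1.159, 1.247, -1.154]
contact_force: [-1.8, 6.9, -1.0]
finger_gap: 0.017
```

```bash
python3 - <<'E'
from h import *
for _ in range(3):t=vision.camera("top")
s=arm.get_state();d=s["ee_pos"][:2]-[.573,-.038];print(s["ee_pos"],s["contact_force"],s["torque"],np.hypot(*d),np.degrees(np.arctan2(d[1],d[0])))
go((0,0,0),40)
E
```

```text
[0.56187547 0.0895657  0.10527514] [-1.39744434  7.09790099 -1.60519447] [ 1.44829991  0.16224539 -0.10456635] 0.12804984747412948 94.98394149599169
t 19.7 jaw 4.2 q7 -0.46 shift [ 0.1051 -0.5669  0.0487] turn [-35.79  -0.29  -0.08]
```

drive_tool(
  plan=[
    [255, [0, 0.0131, -0.001], [6, 0, 0]],
    [255, [0, 0.0302, 0.0015], [14, 0, 0]],
    [255, [0, 0.0468, 0.007], [22, 0, 0]],
    [255, [0, 0.0625, 0.0147], [30, 0, 0]],
    [255, [0, 0.077, 0.0245], [38, 0, 0]],
    [255, [0, 0.0899, 0.0362], [46, 0, 0]],
    [255, [0, 0.0985, 0.046], [52, 0, 0]],
    [255, [0, 0.1011, 0.0495], [54, 0, 0]],
  ],
)

```text
clock: 20.7
ee_pos: [0.6698, 0.0468, 0.1054]
tool_rot: [1.825, 0.666, -1.81]
contact_force: [5.3, 7.9, -4.5]
finger_gap: 0.0171
```

```bash
python3 - <<'E'
from h import *
for _ in range(3):t=vision.camera("top")
cv2.imwrite("pics/top2.png",t[:,:,::-1]);cv2.imwrite("pics/scene2.png",vision.camera("scene")[:,:,::-1])
s=arm.get_state();d=s["ee_pos"][:2]-[.573,-.038];print(s["ee_pos"],s["contact_force"],s["torque"],np.hypot(*d),np.degrees(np.arctan2(d[1],d[0])))
P=np.array([[.4485,-.0172],[.4645,.028],[.5619,.0896],s["ee_pos"][:2]])
x=np.linalg.lstsq(np.c_[2*P,np.ones(4)],(P**2).sum(1),rcond=None)[0];print("centre",x[:2],np.sqrt(x[2]+x[:2]@x[:2]))
go((0,0,0),40)
E
```

```text
[0.66944573 0.04723788 0.1053712 ] [ 6.60129558  6.37522044 -6.95772242] [ 1.27041844 -1.49465013 -0.08847737] 0.12871392514595137 41.46996133797988
centre [ 0.57404409 -0.03691844] 0.12718352995020046
t 20.9 jaw -49.8 q7 -1.17 shift [ 0.1009 -0.3959  0.5427] turn [-89.8   -0.41  -0.36]
```

drive_tool(
  plan=[
    [200, [0, 0, -0.002], [0, 0, 0]],
    [120, [0, 0, -0.002], [0, 0, 0]],
    [60, [0, 0, -0.002], [0, 0, 0]],
    [0, [0, 0, -0.002], [0, 0, 0]],
    [0, [-0.03, 0, -0.002], [0, 0, 0]],
    [0, [-0.08, 0, 0], [0, 0, 0]],
    [0, [-0.13, 0, 0], [-5, 0, 0]],
    [0, [-0.165, 0, 0.02], [-12, 0, 0]],
  ],
)

```text
clock: 21.9
ee_pos: [0.6523, 0.0319, 0.2733]
tool_rot: [1.678, 0.822, -1.671]
contact_force: [-0.2, -0.5, -0.2]
finger_gap: 0.0806
```

```bash
python3 - <<'E'
from h import *
go((.49,-.07,.27),20)
E
```

```text
t 21.9 jaw -37.7 q7 -0.9 shift [ 0.0027 -0.0663  0.1798] turn [-57.65  -0.08  -0.19]
```

drive_tool(
  plan=[
    [0, [0, -0.015, 0.04], [-10, 0, 0]],
    [0, [0, -0.03, 0.08], [-20, 0, 0]],
    [0, [0, -0.045, 0.12], [-30, 0, 0]],
    [0, [0, -0.058, 0.155], [-40, 0, 0]],
    [0, [0, -0.065, 0.175], [-50, 0, 0]],
    [0, [0, -0.066, 0.18], [-57.6, 0, 0]],
    [0, [0, -0.066, 0.18], [-57.6, 0, 0]],
    [0, [0, -0.066, 0.18], [-57.6, 0, 0]],
  ],
)

```text
clock: 22.9
ee_pos: [0.489, -0.0703, 0.2707]
tool_rot: [0.955, 1.351, -0.954]
contact_force: [0.0, -0.2, -0.0]
finger_gap: 0.0872
```

```bash
python3 - <<'E'
from h import *
for _ in range(5):t=vision.camera("top")
st=arm.get_state(); im=vision.camera("wrist"); cv2.imwrite("pics/w11.png",im[:,:,::-1])
print(st["ee_pos"],st["qd"].round(3),st["clock"])
import json; json.dump({k:np.array(st[k]).tolist() for k in("ee_pos","tool_rot")},open("st11.json","w"))
for n,p in(("hub",(.574,-.0375,.055)),("ptr",(.408,.0225,.065)),("knob",(.484,-.005,.128))): print(n,w2p("wrist",p,st).round(0))
a=im[:280,120:520,::-1]; cv2.imwrite("pics/w11c.png",cv2.resize(a,(800,560),interpolation=cv2.INTER_CUBIC))
E
```

```text
[ 0.48888763 -0.07017354  0.27044422] [ 0.003  0.     0.     0.002 -0.001 -0.001  0.002] 23.15
hub [370. 181.]
ptr [237.  67.]
knob [305. 125.]
```

View pics/w11c.png

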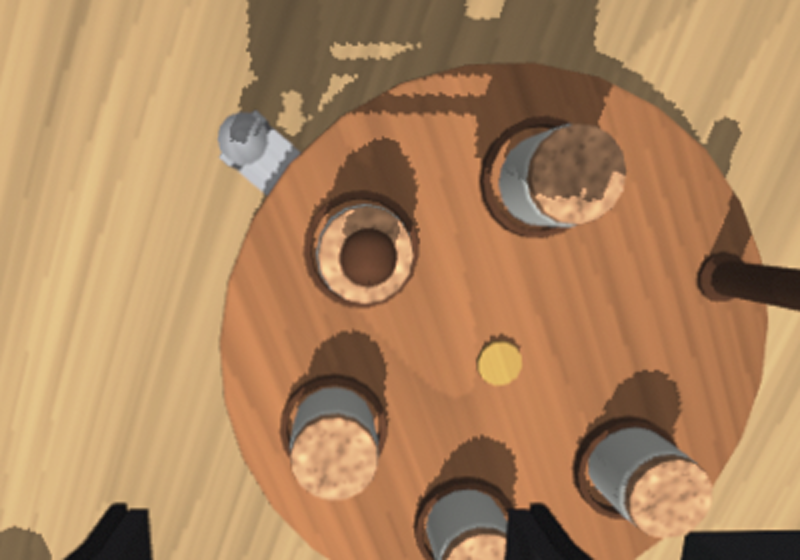

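The knob jar now stands next to the pointer. In full pixels the knob is at (304.5,128.5), the lid at (302,126.5), the pointer at about (240.5,69) and the hub at (369.5,181).

```bash
python3 - <<'E'
from h import *
import json; st=json.load(open("st11.json")); st={k:np.array(v) for k,v in st.items()}
im=cv2.imread("pics/w11.png")
W=lambda u,v,z:p2w("wrist",(u,v),z,st)
# refine blobs
hsv=cv2.cvtColor(im,cv2.COLOR_BGR2HSV)
def blob(m,x0,x1,y0,y1):
    k=np.zeros(m.shape,np.uint8); k[y0:y1,x0:x1]=m[y0:y1,x0:x1]
    n,l,s,c=cv2.connectedComponentsWithStats(k); i=1+s[1:,4].argmax(); return s[i],c[i]
H,S,V=[hsv[...,i].astype(int) for i in range(3)]
sk,knob=blob((V<125)&(S>90),285,325,112,148); sh,hub=blob((H>17)&(H<32)&(S>90)&(V>140),350,390,165,200)
sp,ptr=blob((S<45),225,262,52,90); print("knob",sk,knob,"hub",sh,hub,"ptr",sp,ptr)
h=W(*hub,.055); print("hub",h.round(4))
def A(n,u,v,z,off=0):
    d=(W(u,v,z)-h)[:2]; print(n,(h[:2]+d).round(4),"r",np.linalg.norm(d).round(4),"ang",(np.degrees(np.arctan2(d[1],d[0]))-off)%360)
A("knob",304.5,128.5,.128);A("lid",302,126.5,.11);A("cup",300.5,123.5,.062)
A("lidA",(120*2+334)/2,458/2,.11,60) ;A("lid other",120+577/2,173/2,.11,-60);A("lid opp",120+671/2,497/2,.11,180)
for uv in((241.5,70),(240.5,69),(239.5,68)):A("ptr",*uv,.065)
A("ptrbase",241.5,70,.04); A("ptr plinth arm",120+268/2,164/2,.03)
E
```

```text
knob [290 112  29  31 713] [304.08976157 126.76998597] hub [359 171  22  21 369] [369.43902439 181.0596206 ] ptr [229  55  33  35 890] [245.64719101  72.76629213]
hub [ 0.5731 -0.0378  0.055 ]
knob [ 0.4843 -0.0077] r 0.0938 ang 161.27044838069986
lid [ 0.4829 -0.0075] r 0.0952 ang 161.38780171094757
cup [ 0.4835 -0.0067] r 0.0949 ang 160.84901449662325
lidA [ 0.5024 -0.1   ] r 0.0942 ang 161.29590181158557
lid other [0.5565 0.0548] r 0.0941 ang 160.17318455769225
lid opp [ 0.6625 -0.0642] r 0.0931 ang 163.5515066382691
ptr [0.413  0.0215] r 0.1708 ang 159.65909945831012
ptr [0.4118 0.0221] r 0.1721 ang 159.62486974068588
ptr [0.4106 0.0226] r 0.1734 ang 159.59113494870047
ptrbase [0.4095 0.0229] r 0.1745 ang 159.64872234854312
ptr plinth arm [0.4243 0.0163] r 0.1584 ang 160.00890067413187
```

Knob jar at about 161.2°, pointer at 159.7°, so about −1.4° is left. Return to the post, regrip, trim and hold.

```bash
python3 - <<'E'
from h import *
go((.6685,.0465,.27),-49.5)
E
```

```text
t 23.2 jaw 19.6 q7 0.31 shift [ 0.0005  0.2084 -0.0496] turn [ 6.913e+01 -0.000e+00  1.000e-02]
```

drive_tool(
  plan=[
    [0, [0, 0.04, -0.01], [10, 0, 0]],
    [0, [0, 0.085, -0.02], [20, 0, 0]],
    [0, [0, 0.13, -0.03], [30, 0, 0]],
    [0, [0, 0.17, -0.04], [40, 0, 0]],
    [0, [0, 0.2, -0.048], [50, 0, 0]],
    [0, [0, 0.208, -0.0495], [60, 0, 0]],
    [0, [0, 0.208, -0.0495], [69, 0, 0]],
    [0, [0, 0.208, -0.0495], [69, 0, 0]],
  ],
)

```text
clock: 24.2
ee_pos: [0.6681, 0.0463, 0.2702]
tool_rot: [1.808, 0.671, -1.809]
contact_force: [-0.5, 0.4, 0.2]
finger_gap: 0.0868
```

```bash
python3 - <<'E'
from h import *
for _ in range(5):t=vision.camera("wrist")
for d in vision.outline_of("wrist","post"): print(round(d["score"],2),np.round(d["extent"],1))
st=arm.get_state();print(st["ee_pos"],[w2p("wrist",(.6685,.0465,z)).round(1) for z in(.15,.07)])
go((.6685,.0465,.106),-49.5)
E
```

```text
0.94 [283.9 193.3  22.5  45.6]
0.54 [360.6 345.8  47.8  28.4]
[0.66795177 0.04579981 0.27061278] [array([282.8, 205.8]), array([283.1, 185.1])]
t 24.5 jaw -49.3 q7 -1.12 shift [ 0.1646 -0.0002 -0.0009] turn [ 0.16 -0.   -0.  ]
```

drive_tool(
  plan=[
    [0, [0.04, 0, 0], [0, 0, 0]],
    [0, [0.08, 0, 0], [0, 0, 0]],
    [0, [0.12, 0, 0], [0, 0, 0]],
    [0, [0.15, 0, 0], [0, 0, 0]],
    [0, [0.164, 0, 0], [0, 0, 0]],
    [0, [0.164, 0, 0], [0, 0, 0]],
    [150, [0.164, 0, 0], [0, 0, 0]],
    [255, [0.164, 0, 0], [0, 0, 0]],
  ],
  newtons=25,
)

```text
clock: 25.5
ee_pos: [0.6689, 0.0461, 0.1081]
tool_rot: [1.812, 0.669, -1.807]
contact_force: [-0.2, 1.0, 0.7]
finger_gap: 0.074
```

drive_tool(
  plan=[
    [255, [0, 0, 0], [0, 0, 0]],
    [255, [0, 0, 0], [0, 0, 0]],
    [255, [0, 0, 0], [0, 0, 0]],
    [255, [0, 0, 0], [0, 0, 0]],
    [255, [0, 0, 0], [0, 0, 0]],
    [255, [0, 0, 0], [0, 0, 0]],
    [255, [0, 0, 0], [0, 0, 0]],
    [255, [0, 0, 0], [0, 0, 0]],
  ],
)

```text
clock: 26.5
ee_pos: [0.668, 0.0459, 0.1065]
tool_rot: [1.81, 0.67, -1.81]
contact_force: [-0.1, -0.0, 0.0]
finger_gap: 0.0171
```

```bash
python3 - <<'E'
from h import *
s=arm.get_state();d=s["ee_pos"][:2]-[.5735,-.0375];print(s["ee_pos"],s["contact_force"],s["torque"],s["finger_gap"],np.hypot(*d),np.degrees(np.arctan2(d[1],d[0])))
d=np.array([.66945,.0472])-[.5735,-.0375];print("at release",np.degrees(np.arctan2(d[1],d[0])))
cv2.imwrite("pics/top3.png",vision.camera("top")[:,:,::-1]);cv2.imwrite("pics/scene3.png",vision.camera("scene")[:,:,::-1])
E
```

```text
[0.66804792 0.04593731 0.10651192] [-0.1416922  -0.03049932  0.04059723] [-0.07215076 -0.02486206 -0.01256938] 0.017082347898014213 0.12609954093706183 41.42798552986007
at release 41.43650047967519
```

drive_tool(
  plan=[
    [255, [0, 0.0008, 0], [0.4, 0, 0]],
    [255, [0, 0.0016, 0], [0.8, 0, 0]],
    [255, [0, 0.0024, 0], [1.2, 0, 0]],
    [255, [0, 0.0033, 0], [1.5, 0, 0]],
    [255, [0, 0.0033, 0], [1.5, 0, 0]],
    [255, [0, 0.0033, 0], [1.5, 0, 0]],
    [255, [0, 0.0033, 0], [1.5, 0, 0]],
    [255, [0, 0.0033, 0], [1.5, 0, 0]],
  ],
)

```text
clock: 27.6
ee_pos: [0.6703, 0.0433, 0.1065]
tool_rot: [1.827, 0.649, -1.826]
contact_force: [0.9, -0.1, -0.5]
finger_gap: 0.017
```

```bash
python3 - <<'E'
from h import *
for _ in range(2): b=vision.camera("scene")
t=vision.camera("top")
s=arm.get_state();d=s["ee_pos"][:2]-[.5735,-.0375];print(s["ee_pos"],s["contact_force"],s["finger_gap"],np.degrees(np.arctan2(d[1],d[0])),s["qd"].round(3))
a=cv2.resize(t[150:270,220:360],(467,400),interpolation=cv2.INTER_CUBIC); c=cv2.resize(b[150:290,200:316],(331,400),interpolation=cv2.INTER_CUBIC)
cv2.imwrite("pics/fin.png",np.hstack([a,c])[:,:,::-1])
E
```

```text
[0.67027859 0.0433292  0.10652107] [ 0.48893439  0.41830607 -1.91295217] 0.017058812092478916 39.86853363256008 [ 0.001  0.001 -0.001  0.    -0.002 -0.    -0.   ]
```

View pics/fin.png

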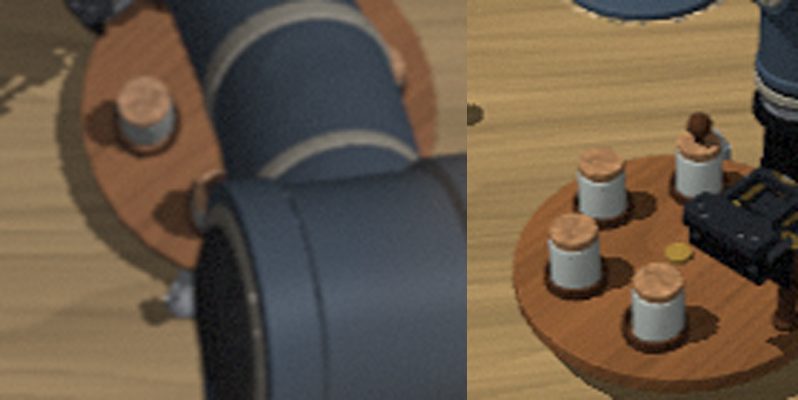

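The final view shows all five jars upright in their cups and the knob jar at the front by the pointer. The post angle changed by −1.56°, as intended, and the post is still gripped with almost no load. Handing in.

```bash
python3 -c "
from workcell import arm
print(arm.sign_off(), arm.get_state()['clock'])"
```

```text
the job is handed in; nothing more can be done
the job is handed in; nothing more can be done
```

I set both loose jars into the two empty cups, turned the tray about 131° clockwise by the post, and handed in with the post still gripped. The job took about 28 s of the 64 s allowed.

**Alignment:** A view from above with the post released showed the knob jar at about 161.2° and the pointer at about 159.7°. I regripped the post and trimmed the tray by 1.56°, measured at the gripper, so the jar should be within about 0.5° of the pointer.

**Final state:** The post is held at a 17 mm finger opening with about 2 N on the wrist, and the arm is still. The last scene picture shows all five jars upright in their cups.

**Not confirmed:** After that trim the arm blocked the top camera, so the final alignment rests on the gripper's measured movement, not a fresh picture. Estimates also varied a little:
- **Positions:** the cameras differed by about 3 mm.
- **Pointer angle:** estimates ranged from 159.3° to 161.2°, the high one from the first top view.
- **Tray angle:** jar by jar, the last view from above gave 160.2° to 163.6°; I used the knob jar's own reading.

I did not go near the mug, remotes, coasters or look-alike jars, but I did not check them again in a final picture.

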